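# Feed the abacus home under the low guard with the toy shovel

### The arm

A 6-joint arm with a two-finger parallel gripper is mounted at the origin on the work surface. World frame = base frame: x ahead of the robot, y to its left, z up, the work surface at z = 0. Lengths are in m, angles in degrees, forces in N, time in s.
With the tool pointing down it reaches from about 0.4 to 0.825 m from the base axis. Payload 7 kg.
Tool frame: the origin (TCP) lies midway between the tips of the shut fingers; the grasp point (between the pads) lies 19 mm behind it (ctrl.hold_point_z is the distance from the TCP to the grasp point, in m); z points along the fingers, x is the direction in which the jaws open and shut, and the axes are right-handed (so a half turn about z gives the same grasp; the last joint's range is limited). The gripper opens to 88 mm and grips with 3 to 60 N. Pads are 19 mm wide; open, the fingers measure 130 mm over their backs; the gripper's body (78 mm by 193 mm) begins 47 mm behind the grasp point.
Start: joints at [-46.805, 20.546, 0.682, 0, -70.136, -16.507], TCP at [0.303, -0.603, 0.227] pointing down, gripper open.
Joint ranges: [-176.03, 176.03], [-82.01, 121.73], [-58.28, 71.71], [-173.87, 95.51], [-174.79, -0.11], [-173.66, 173.66]. Speed limits (degrees/s): [136.94, 136.94, 172.46, 180, 180, 180].

### API

Orientations are given as [roll, pitch, yaw] about the fixed x, y, z axes, in that order (R = Rz(yaw) Ry(pitch) Rx(roll)).
In Python, from plant import ctrl gives the robot as it stands.
- The arm moves only by the tool apply_moves, never from a script. Its argument "motion" is a list of rows, each a list of 2 entries, a list of its own where there are three numbers: the shift along the world's x, y, z in cm, then the turn about the world's z in degrees. In form: [[[tx, ty, tz], roll], ...]. A call has 1 to 10 rows; each row is the pose to reach, as a shift and turn from the pose commanded when the call began; what a row does not reach only later rows make up. A row lasts 1/10 s, in which the tool goes at most 50 mm and 8.59 degrees, less where a joint would pass 70% of its speed; a pose out of reach is approached as far as the arm can. A call with a gripper value outside its range is refused whole. "hand" is the finger opening in cm, from 0 to 8.76, set as the call begins (left out, the last holds). The fingers move at their own pace and stop on an object; the grip force is fixed at half the most. Time passes only in rows, so rows that repeat a pose let the fingers close. It gives the time, the measured TCP pose, the force and the opening at its end, in the units of the state.
- ctrl.get_obs(): the state, without advancing time (a new reading comes with each control period).
- ctrl.snapshot(name): name is "scene" or "top"; returns (picture, depth): 480x640x3 uint8, blue, green, red; 480x640 float32, m along the optical axis (not along the pixel's ray), 0 where there is no reading.
- ctrl.camera_model(name): a dict with "fx", "fy", "cx", "cy" (pixels), "cam_to_world" (4x4, takes a point from camera to world coordinates). Camera axes: x right, y down, z forward; pixel columns grow to the right and rows downward; lengths in m; the calibration is good to about 2 mm. A picture is of the moment at which its call begins. camera_model takes no time and is no camera call.
- ctrl.close_job(): hands the job in, once; it reports no verdict.
The state is a dict: "clock": time; "joint_pos": joint angles; "qvel": joint speeds; "tau": joint torques, N m; "tool_pos": TCP position; "orientation": TCP orientation; "force": force on the tool from outside, world axes, zero at the start; "moment": the same for the moment, N m; "opening": finger opening in m.
Only numpy, scipy, OpenCV 4.12 (cv2) and the standard library are available. Lean on these libraries where they do the work, as an engineer would, in place of code of your own. Each camera call takes 0.05 s, during which the arm holds its last target.

### The job

Put the wooden abacus away in its low toy garage: take the orange toy shovel as a push stick, and with its blade behind the abacus push it along the tray, under the clear guard, until it meets the stiff rubber pad inside and has pressed that pad fully in. How deep the pad sits differs each time, so feel for it and keep every push under 25 N; touch the abacus only with the shovel and leave the helicopter, the snow globe and the lamp switch as they are. Then draw the shovel out, lay it flat on the bench itself, off the tray, and let go.

Things in the scene. Friction and masses are not known exactly. Their poses are not given: they have to be found in the camera images.
- garage: Wooden toy garage fixed to the bench. Origin: middle of the tunnel mouth, on the bench surface (z = 0); its +x axis is the feed direction, into the tunnel. A bed 6 mm thick and 112 mm wide runs from x = -200 mm (open tray) to x = 260 mm. Fences 16 mm high narrow the tray from about 94 mm apart at x = -60 mm to 66 mm at the mouth.
- mouth (a point): Middle of the bottom of the tunnel mouth, on the bed. The tunnel beyond is 250 mm long, 66 mm wide and 32 mm high above the bed, under a clear plastic guard whose top is 42 mm above the bench. Inside is a back stop with a rubber pad (joint bumper); its depth is not told: fully pressed in, the pad's face is somewhere from 170 to 200 mm past the mouth.
- tray_end (a point): Middle of the open end of the tray, on the bed's top, 200 mm before the mouth; beyond it is bare bench.
- bumper (a joint): The rubber pad (52 mm wide, 20 mm high) on the back stop inside the tunnel: 0 = standing out, 0.008 (m) = fully pressed in against a rigid end. It slides in along the feed direction, resists with about 6 N all the way (a little more when pushed fast) and stays where it is pushed.
- abacus_center (a point): Centre (half-way up) of the wooden abacus, an open frame 100 mm long (its x axis), 60 mm wide, 24 mm high, with beads on three rods, about 0.22 kg. It lies flat on the tray before the mouth, its +x axis towards the tunnel but a little askew.
- shovel_grip (a point): Centre (half-way up) of the upright grip block of the orange toy shovel, 44 mm long (x), 20 mm wide (y), 48 mm high, 24 mm above the shovel's underside. The shovel lies flat along its own x axis: from the grip a shaft 14 mm wide and 14 mm high runs forward (+x) low down to a flat blade. About 0.12 kg.
- shovel_edge (a point): Middle of the blade's straight front edge, 175 mm ahead of the grip centre (+x) and 3 mm above the shovel's underside; the blade is 46 mm wide, 55 mm long and 6 mm thick, with rims 14 mm high along its sides ending 10 mm short of the edge and a 15 mm high back.
- helicopter_center (a point): Bystander: centre of a blue plastic toy helicopter, body 60 x 36 mm, 62 mm high, rotor 100 mm across, tail 95 mm. Leave alone.
- globe_center (a point): Bystander: centre of a glass snow-globe shell, 60 mm across, 69 mm high, on a dark wooden foot. Leave alone.
- lamp_switch (a joint): Bystander: small black toggle lever (30 mm) on a white block fixed to the bench, for the night lamp; 0 = as it starts, grows as it is thrown over (rad). Leave alone.
Not all that is in view belongs to the job. What is meant by the part that bears shovel_grip is not pink, and is the smaller of those in its own colour.

How it is judged:
By the outcome, as a careful person would: the job done as asked, in the order asked, and still so for the second after the job is handed in, with the robot touching nothing.
It also fails if it takes over 67 s, if anything falls off the work surface, if the arm or the gripper's body presses on something with over 40 N, if the wrist force passes 120 N, or if a joint passes its speed limit or range.

## Working session

There is one attempt and no reset: what is moved stays moved. The work goes in short steps, Python scripts to look and compute and a tool call to move; the robot and the scene stay as the last step left them, time stands still between calls to the robot, and variables do not carry over. Pictures are saved under pics/ and viewed, and the job is handed in when it is done.

Besides the shell and the picture viewer there is one more tool, called as a command line: name --argument value ..., lists and objects as JSON in quotes. apply_moves: Moves the arm, as the interface text tells. Its arguments: {"type":"object","properties":{"motion":{"type":"array"},"hand":{"type":"number"}},"required":["motion"]}

```bash
mkdir -p pics; ls
python3 - <<'E'
from plant import ctrl
import cv2,numpy as np
for n in("scene","top"):
    p,d=ctrl.snapshot(n); cv2.imwrite(f"pics/{n}0.png",p); np.save(f"pics/{n}0.npy",d)
    m=ctrl.camera_model(n); print(n,m)
print(ctrl.get_obs())
E
```

```text
pics
scene {'fx': 619.4042371285847, 'fy': 619.4042371285847, 'cx': 324.1448754275093, 'cy': 240.4951781798005, 'cam_to_world': array([[ 0.28290042,  0.67811853, -0.67832338,  1.4043692 ],
       [ 0.95904047, -0.18933531,  0.21069768, -0.27288153],
       [ 0.01444743, -0.71014604, -0.70390616,  0.97472979],
       [ 0.        ,  0.        ,  0.        ,  1.        ]])}
top {'fx': 587.9526788312245, 'fy': 587.9526788312245, 'cx': 317.5133927228173, 'cy': 237.89251193080108, 'cam_to_world': array([[-2.89083275e-02, -9.89301744e-01,  1.42990795e-01,
         3.15017906e-01],
       [-9.99577174e-01,  2.81632793e-02, -7.23209412e-03,
         5.29363329e-04],
       [ 3.12763361e-03, -1.43139403e-01, -9.89697595e-01,
         1.58350732e+00],
       [ 0.00000000e+00,  0.00000000e+00,  0.00000000e+00,
         1.00000000e+00]])}
{'clock': 0.1, 'joint_pos': array([-4.68048171e+01,  2.05853258e+01,  6.40054822e-01, -1.50849985e-02,
       -7.01348391e+01, -1.65054562e+01]), 'qvel': array([ 0.0398912 , -0.14329538,  0.11706129,  0.08295436, -0.02944175,
        0.02830627]), 'tau': array([-1.32391517e-03, -5.84164917e+01,  2.93753725e+01,  7.01560959e+00,
        1.01236906e-02, -5.28119756e-05]), 'tool_pos': array([ 0.30294638, -0.60273305,  0.22575518]), 'orientation': array([-1.79990836e+02, -8.08382722e-02,  1.16684584e+02]), 'force': array([-0.23480179, -0.16531844,  0.03369933]), 'moment': array([0.0412725 , 0.03386571, 0.01821444]), 'opening': 0.08761856944900775}
```

View pics/scene0.png

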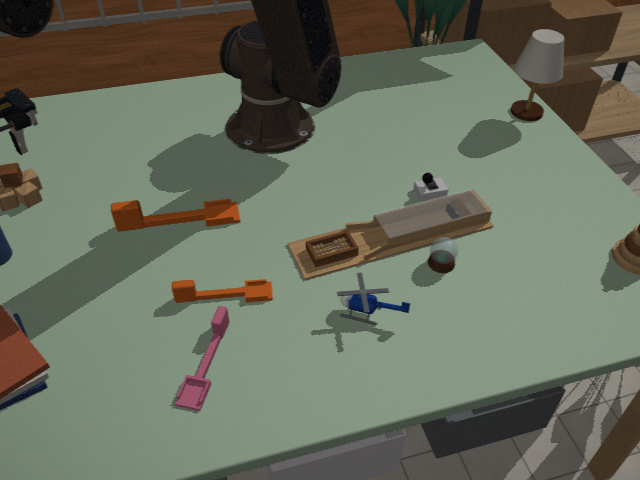

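View pics/top0.png

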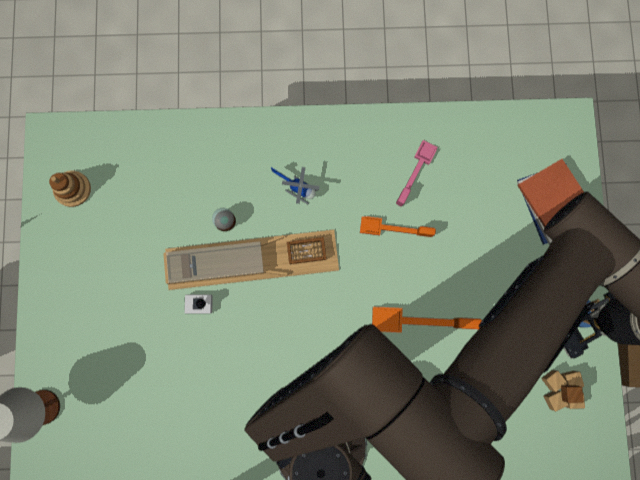

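Two orange shovels are in view. The smaller one has its grip at top-view pixel (427,232) and its blade at (371,226). The abacus is at (307,250) and the tunnel runs left from about x=262 to 168. Next I'll measure them.

```bash
cat > h.py <<'E'
import cv2,numpy as np
from plant import ctrl
def cloud(n,d):
    m=ctrl.camera_model(n); v,u=np.mgrid[0:480,0:640]
    P=np.stack([(u-m['cx'])/m['fx']*d,(v-m['cy'])/m['fy']*d,d],-1)
    T=m['cam_to_world']; return P@T[:3,:3].T+T[:3,3]
def proj(n,p):
    m=ctrl.camera_model(n);T=np.linalg.inv(m['cam_to_world']);q=T[:3,:3]@np.array(p)+T[:3,3]
    return m['fx']*q[0]/q[2]+m['cx'],m['fy']*q[1]/q[2]+m['cy']
def px2w(n,u,v,z):
    m=ctrl.camera_model(n);T=m['cam_to_world'];r=T[:3,:3]@np.array([(u-m['cx'])/m['fx'],(v-m['cy'])/m['fy'],1]);o=T[:3,3]
    return o+r*(z-o[2])/r[2]
def crop(n,p,x0,y0,x1,y1,s,name):
    cv2.imwrite(name,cv2.resize(p[y0:y1,x0:x1],None,fx=s,fy=s,interpolation=cv2.INTER_CUBIC))
E
python3 - <<'E'
from h import *
p=cv2.imread("pics/top0.png");s=cv2.imread("pics/scene0.png")
crop(0,p,150,205,350,305,4,"pics/t_gar.png")
crop(0,p,350,200,450,250,8,"pics/t_sh.png")
crop(0,s,280,180,500,280,3.6,"pics/s_gar.png")
for n,im in(("top",p),("scene",s)):
    d=np.load(f"pics/{n}0.npy");W=cloud(n,d)
    hsv=cv2.cvtColor(im,cv2.COLOR_BGR2HSV)
    mk=((hsv[...,0]<14)&(hsv[...,1]>200)&(hsv[...,2]>110)).astype(np.uint8)
    k,l,st,c=cv2.connectedComponentsWithStats(mk)
    for i in range(1,k):
        if st[i,4]>100:
            Q=W[l==i];Q=Q[np.isfinite(Q).all(1)]
            print(n,st[i],c[i],Q.min(0).round(3),Q.max(0).round(3))
            mu=Q[:,:2].mean(0);w,v=np.linalg.eigh(np.cov((Q[:,:2]-mu).T));a=v[:,1]; a=a if a[1]>0 else -a
            t=(Q[:,:2]-mu)@a; print(' ang',np.degrees(np.arctan2(a[1],a[0])),'len',np.ptp(t))
            hi=Q[Q[:,2]>.035]
            if len(hi): print('  grip top',hi.mean(0).round(4),hi.min(0).round(4),hi.max(0).round(4),len(hi))
E
```

```text
top [361 217  74  19 579] [390.19689119 227.41278066] [ 0.315 -0.321 -0.006] [5.970e-01 1.000e-03 1.584e+00]
 ang 82.3510015620667 len 0.28794334470358823
  grip top [ 0.5445 -0.2938  0.0747] [ 0.315  -0.3205  0.0357] [5.5940e-01 5.0000e-04 1.5835e+00] 110
top [373 308  81  24 874] [399.78146453 319.56064073] [ 0.288 -0.362 -0.004] [3.500e-01 1.000e-03 1.584e+00]
 ang 84.63905336444496 len 0.3614351986435836
  grip top [ 0.3141 -0.019   1.3806] [ 0.3113 -0.0777  0.7719] [3.1500e-01 5.0000e-04 1.5835e+00] 4
top [459 319  22  10 182] [469.12087912 322.97802198] [ 0.29  -0.419  0.058] [ 0.314 -0.25   0.672]
 ang 87.85751063759888 len 0.16898225329609945
  grip top [ 0.3036 -0.3905  0.0701] [ 0.2901 -0.4194  0.0576] [ 0.3143 -0.2503  0.6718] 182
scene [111 201  22  10 115] [119.4        205.53043478] [ 0.291 -0.422  0.061] [ 0.319 -0.375  0.072]
 ang 103.04691595202205 len 0.048200980078051285
  grip top [ 0.305  -0.4026  0.0674] [ 0.2909 -0.4218  0.061 ] [ 0.3187 -0.3752  0.0716] 115
scene [206 204  33  16 222] [227.31981982 213.58108108] [ 0.299 -0.273  0.003] [ 1.404 -0.149  0.975]
 ang 173.3365547907977 len 1.1117090587272564
  grip top [ 1.4044 -0.2729  0.9747] [ 1.4044 -0.2729  0.9747] [ 1.4044 -0.2729  0.9747] 1
scene [172 280  22   9 147] [182.42857143 283.95238095] [ 0.541 -0.321  0.043] [ 1.404 -0.273  0.975]
 ang 2.0827472232033446 len 0.8636969336077472
  grip top [ 0.5587 -0.2996  0.0543] [ 0.5414 -0.321   0.0432] [ 1.4044 -0.2729  0.9747] 147
scene [195 281  77  18 577] [243.01733102 290.72270364] [ 0.547 -0.279  0.001] [ 1.404 -0.127  0.975]
 ang 176.8712395020774 len 0.8614877560363758
  grip top [ 1.4044 -0.2729  0.9747] [ 1.4044 -0.2729  0.9747] [ 1.4044 -0.2729  0.9747] 3
```

View pics/t_gar.png

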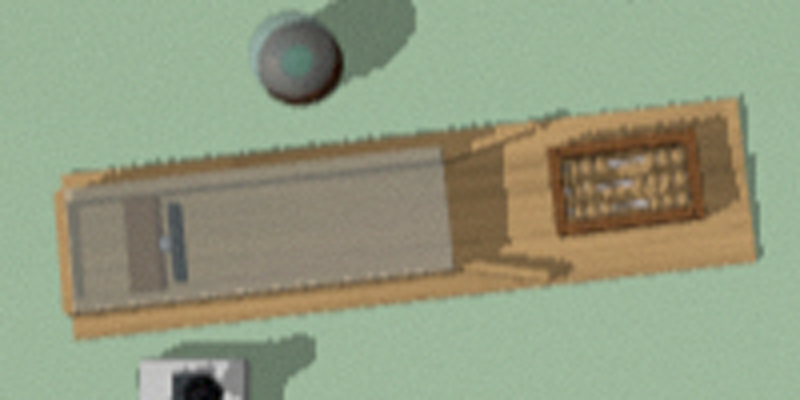

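View pics/t_sh.png

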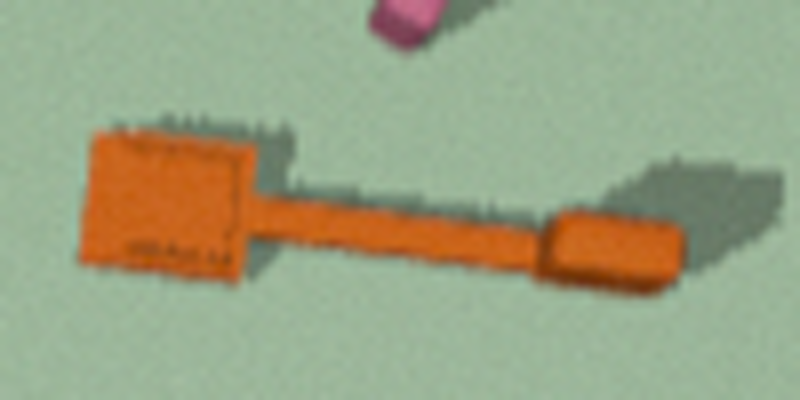

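View pics/s_gar.png

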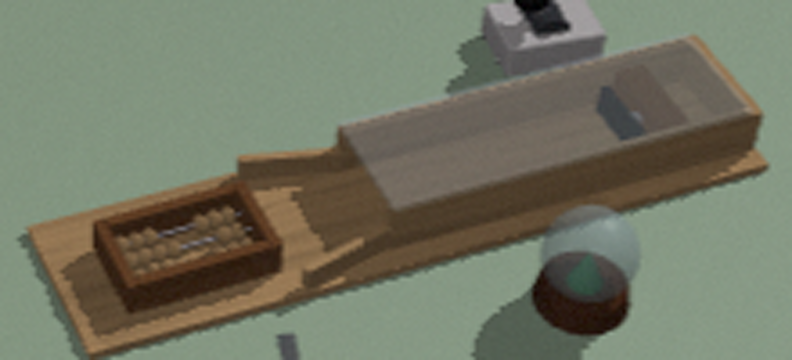

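Run:
```python
from h import *
f=lambda u,v,s,x,y,z:px2w("top",(u+.5)/s-.5+x,(v+.5)/s-.5+y,z)
G=[f(u,v,4,150,205,.006) for u,v in((740,98),(757,260),(62,175),(75,338))]
for g in G: print(g.round(4))
te=(G[0]+G[1])/2; fe=(G[2]+G[3])/2; ax=fe-te; L=np.linalg.norm(ax);ax/=L
print('tray end',te,'far',fe,'len',L,'w',np.linalg.norm(G[0]-G[1]),'yaw',np.degrees(np.arctan2(ax[1],ax[0])))
mouth=te+ax*.2; 
lat=np.array([-ax[1],ax[0],0])
def g(p): q=p-mouth; return np.round([q@ax,q@lat],4)
A=[f(u,v,4,150,205,.03) for u,v in((549,150),(700,133),(703,216),(560,235))]
for a in A: print('ab',a.round(4),g(a))
B=[f(u,v,8,350,200,.006) for u,v in((95,132),(80,265))]
e=(B[0]+B[1])/2; print('edge',B,e)
# top cloud
d=np.load("pics/top0.npy");W=cloud("top",d)
R=W[210:245,410:445].reshape(-1,3); hi=R[(R[:,2]>.043)&(R[:,2]<.06)]; print('grip top',len(hi),hi.mean(0),hi.min(0),hi.max(0))
c=hi.mean(0);v=(e-c)[:2];print('len',np.linalg.norm(v),'yaw',np.degrees(np.arctan2(v[1],v[0])))
for n,u,v in(("gripbox",560,212),("",685,228),("",680,285),("",548,270)): print(f(u,v,8,350,200,.048))
# pad
for u,v in((170,205),(182,283)): print('pad', g(f(u,v,4,150,205,.026)))
for u,v in((441,150),(455,270)): print('guard mouth', g(f(u,v,4,150,205,.042)))
R=W.reshape(-1,3)
for nm,(u0,v0,u1,v1) in dict(globe=(210,205,238,232),heli=(265,158,345,205),sw=(180,290,215,318)).items():
    R=W[v0:v1,u0:u1].reshape(-1,3);R=R[(R[:,2]>.012)&(R[:,2]<.2)];print(nm,R.min(0).round(3),R.max(0).round(3))
    print([g(np.array([x,y,.006])) for x in(R[:,0].min(),R[:,0].max()) for y in (R[:,1].min(),R[:,1].max())])
```

```text
[ 0.5657 -0.0582  0.006 ]
[ 0.4551 -0.066   0.006 ]
[0.526  0.4014 0.006 ]
[0.4159 0.3918 0.006 ]
tray end [ 0.51037489 -0.06205977  0.006     ] far [0.47095683 0.39659841 0.006     ] len 0.46034889724621847 w 0.11086744434466239 yaw 94.91205158790935
ab [0.5304 0.0712 0.03  ] [-0.069  -0.0314]
ab [ 0.539  -0.0298  0.03  ] [-0.1703 -0.0313]
ab [ 0.4833 -0.0301  0.03  ] [-0.1658  0.0243]
ab [0.4733 0.0651 0.03  ] [-0.0701  0.0261]
edge [array([ 0.59963589, -0.13243729,  0.006     ]), array([ 0.55395931, -0.12553151,  0.006     ])] [ 0.5767976 -0.1289844  0.006    ]
grip top 108 [ 0.55013851 -0.30050336  0.04804938] [ 0.53799983 -0.32275584  0.04309687] [ 0.56096334 -0.27776163  0.05601849]
len 0.17357839563442432 yaw 81.1652425278574
[ 0.56081545 -0.28172017  0.048     ]
[ 0.55428217 -0.32279555  0.048     ]
[ 0.53528477 -0.32004615  0.048     ]
[ 0.54153074 -0.27671084  0.048     ]
pad [ 0.1858 -0.0239]
pad [0.1822 0.0288]
guard mouth [ 0.0016 -0.0378]
guard mouth [0.0004 0.0424]
globe [0.571 0.212 0.012] [0.627 0.267 0.075]
[array([ 0.068 , -0.0836]), array([ 0.1231, -0.0883]), array([ 0.0632, -0.1393]), array([ 0.1183, -0.144 ])]
heli [ 0.629 -0.019  0.012] [0.73  0.109 0.076]
[array([-0.1669, -0.1224]), array([-0.0402, -0.1332]), array([-0.1755, -0.223 ]), array([-0.0488, -0.2339])]
sw [0.352 0.275 0.012] [0.401 0.347 0.068]
[array([0.1495, 0.1294]), array([0.221 , 0.1233]), array([0.1453, 0.0803]), array([0.2168, 0.0741])]
```

apply_moves --hand 6 --motion '[[[2, 2.5, 0], 5], [[5, 6, 0], 11], [[8, 10, 0], 18], [[11.5, 14, 0], 25], [[15, 18, 0], 32], [[18, 22, -2], 39], [[21, 26, -5], 46], [[23.5, 29, -8], 52], [[24.65, 30.2, -10], 54.5], [[24.65, 30.2, -12], 54.5]]'

```text
clock: 1.1
tool_pos: [0.551, -0.2979, 0.1041]
orientation: [180.0, -0.1, 171.5]
force: [0.0, -0.5, 0.5]
opening: 0.0599
```

Run:
```python
from h import *
p,d=ctrl.snapshot("scene"); crop(0,p,100,200,300,350,4,"pics/s1.png")
o=ctrl.get_obs();print(o['clock'],o['tool_pos'],o['orientation'],o['force'],o['joint_pos'],o['opening'])
```

```text
1.15 [ 0.5483194  -0.298269    0.10090008] [179.90964314  -0.38204098 171.3246783 ] [-2.0563475   0.44836774 -4.76534999] [-10.69859284  22.00654712 -14.74294528  -0.09538828 -53.63553834
   2.07978557] 0.059933110471774256
```

View pics/s1.png

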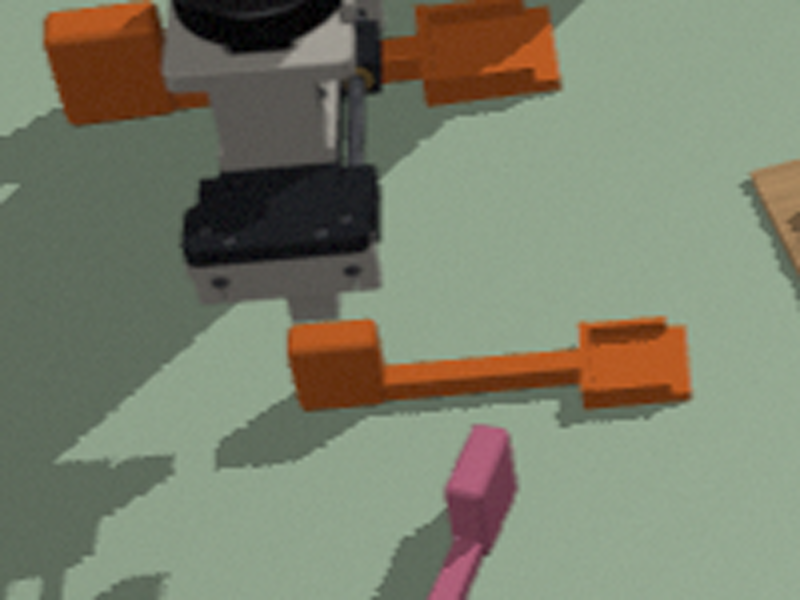

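The gripper is above the small shovel's grip (crop about (335,360)), with its jaws across the block. I'll let it settle, then descend.

apply_moves --motion '[[[0, 0, 0], 0], [[0, 0, 0], 0], [[0, 0, -2], 0], [[0, 0, -4], 0]]'

```text
clock: 1.55
tool_pos: [0.5508, -0.3023, 0.0687]
orientation: [-180.0, 0.3, 171.1]
force: [0.2, -0.4, -0.6]
opening: 0.0601
```

apply_moves --motion '[[[0, 0, -1.5], 0], [[0, 0, -3], 0], [[0, 0, -4.2], 0], [[0, 0, -5], 0], [[0, 0, -5], 0], [[0, 0, -5], 0]]'

```text
clock: 2.15
tool_pos: [0.55, -0.3014, 0.0172]
orientation: [-180.0, 0.0, 171.2]
force: [0.1, -0.6, -0.0]
opening: 0.0601
```

apply_moves --hand 1 --motion '[[[0, 0, 0], 0], [[0, 0, 0], 0], [[0, 0, 0], 0], [[0, 0, 0], 0], [[0, 0, 0], 0], [[0, 0, 0], 0], [[0, 0, 0], 0], [[0, 0, 0], 0]]'

```text
clock: 2.95
tool_pos: [0.5497, -0.3011, 0.0166]
orientation: [-180.0, 0.0, 171.2]
force: [-1.2, 0.9, 0.6]
opening: 0.0199
```

Run:
```python
from h import *
p,d=ctrl.snapshot("scene"); crop(0,p,130,220,290,340,5,"pics/s2.png")
o=ctrl.get_obs();print(o['clock'],o['tool_pos'],o['orientation'],o['force'],o['opening'])
```

```text
3.0 [ 0.54972774 -0.30105131  0.01660624] [-1.79998721e+02  5.79679825e-03  1.71195391e+02] [-0.25018244  0.41105169  1.18136513] 0.020246720453063412
```

View pics/s2.png

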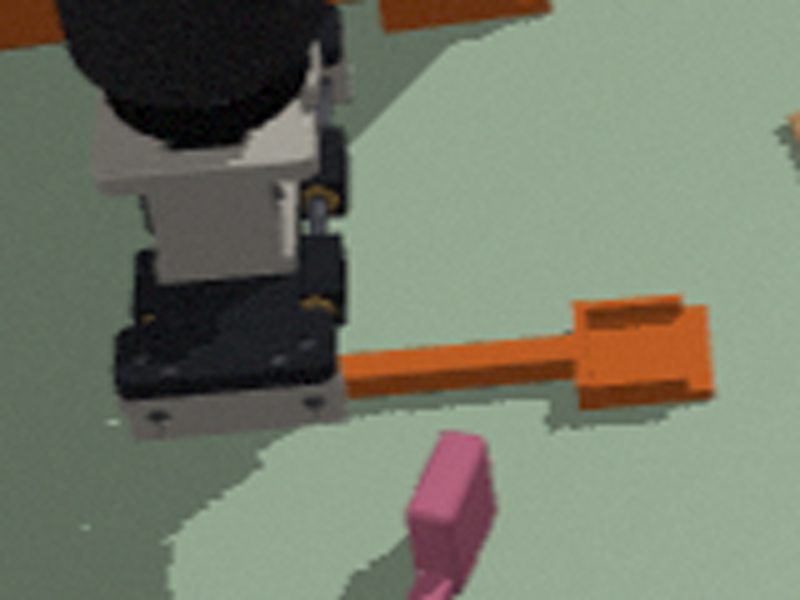

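apply_moves --motion '[[[0, 0, 1], 0], [[0, 0, 2.5], 0], [[0, 0, 4], 0], [[0, 1, 5], 3], [[-0.7, 3, 5], 7], [[-1.4, 5, 5], 11], [[-2.2, 7, 5], 13.7], [[-2.2, 7, 5], 13.7], [[-2.2, 7, 5], 13.7]]'

```text
clock: 3.9
tool_pos: [0.528, -0.2309, 0.0673]
orientation: [-180.0, 0.0, -175.1]
force: [0.4, -0.7, -1.5]
opening: 0.0198
```

Run:
```python
from h import *
p,d=ctrl.snapshot("scene"); crop(0,p,160,190,420,330,3,"pics/s3.png")
p,d=ctrl.snapshot("top"); crop(0,p,260,205,460,305,4,"pics/t3.png")
o=ctrl.get_obs();print(o['clock'],o['tool_pos'],o['orientation'],o['force'],o['moment'],o['opening'])
```

```text
4.0 [ 0.52810433 -0.23148154  0.06693359] [-1.79984959e+02  3.17273581e-02 -1.75144963e+02] [ 0.65175393  0.77416761 -0.90328098] [-0.09938187  0.02892716 -0.03057658] 0.020052305233985736
```

View pics/s3.png

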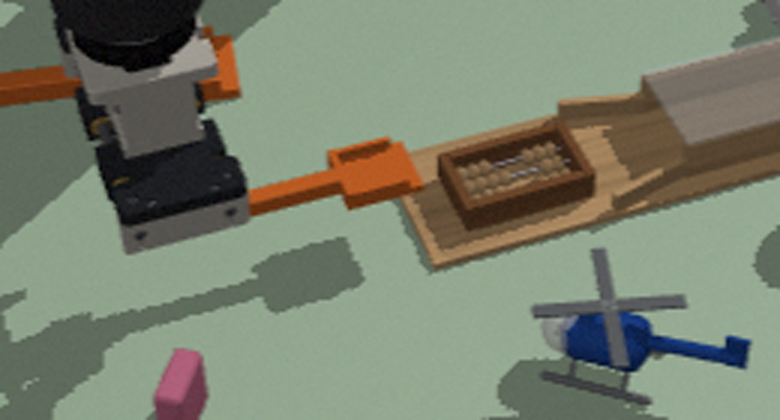

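View pics/t3.png

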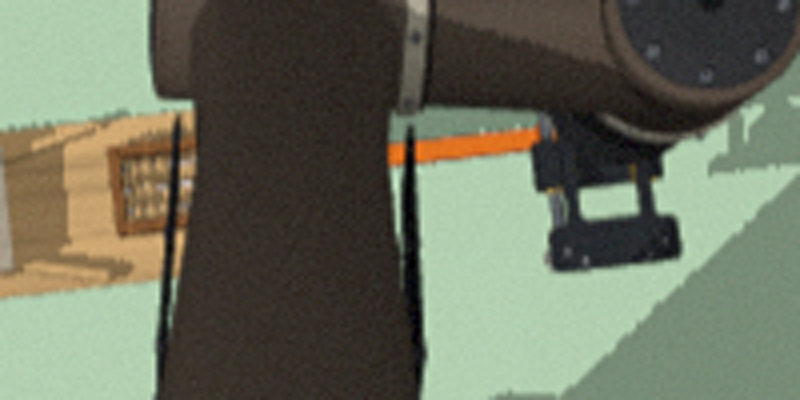

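```bash
cat >> h.py <<'E'
M=np.array([.4933,.1372,0]);AX=np.array([np.cos(np.radians(94.9)),np.sin(np.radians(94.9)),0]);LA=np.array([-AX[1],AX[0],0])
def toG(W): q=W-M; return np.stack([q@AX,q@LA,W[...,2]],-1)
E
python3 - <<'E'
from h import *
for n in("top","scene"):
    im=cv2.imread(f"pics/{n}0.png");Q=toG(cloud(n,np.load(f"pics/{n}0.npy")))
    sel=(Q[...,2]>.020)&(Q[...,2]<.04)&(Q[...,0]>-.19)&(Q[...,0]<-.05)&(abs(Q[...,1])<.05)
    g=im[...,2].astype(int)
    P=Q[sel][:,:2].astype(np.float32)*1000
    print(n,len(P),cv2.minAreaRect(P),P.min(0),P.max(0))
p,d=ctrl.snapshot("scene");cv2.imwrite("pics/s4.png",p);np.save("pics/s4.npy",d)
Q=toG(cloud("scene",d));hsv=cv2.cvtColor(p,cv2.COLOR_BGR2HSV)
mk=(hsv[...,0]<14)&(hsv[...,1]>200)&(hsv[...,2]>110)&(Q[...,0]>-.42)&(Q[...,0]<-.17)&(abs(Q[...,1])<.05)
B=Q[mk];
for a in np.arange(-.33,-.17,.015):
    r=B[(B[:,0]>a)&(B[:,0]<a+.015)]
    if len(r): print(round(a,3),len(r),np.percentile(r,[5,50,95],axis=0)[:,1:].round(4).tolist())
print(B.max(0))
E
```

```text
top 503 ((-109.62247467041016, 0.2543220520019531), (115.10295867919922, 99.06103515625), 0.2208372950553894) [-167.10397  -49.08681] [-51.88375  49.9759 ]
scene 844 ((-109.03578186035156, -0.37851715087890625), (115.47003173828125, 98.56082153320312), 0.2674944996833801) [-166.67508   -49.422634] [-51.075085  49.147636]
-0.315 24 [[-0.0118, 0.0634], [-0.0068, 0.0652], [-0.0002, 0.0677]]
-0.3 32 [[-0.0121, 0.0617], [-0.0056, 0.0645], [0.0004, 0.0667]]
-0.285 35 [[-0.0126, 0.0628], [-0.0068, 0.0651], [0.0, 0.0678]]
-0.27 32 [[-0.0101, 0.0614], [-0.0062, 0.0645], [0.0005, 0.0671]]
-0.255 75 [[-0.0254, 0.0571], [-0.0064, 0.0646], [0.0146, 0.0701]]
-0.24 94 [[-0.0271, 0.0528], [-0.0005, 0.0571], [0.0155, 0.0661]]
-0.225 98 [[-0.0272, 0.054], [-0.0021, 0.0576], [0.0156, 0.0655]]
-0.21 92 [[-0.0268, 0.0545], [-0.0035, 0.057], [0.0149, 0.0641]]
[-0.19591334  0.01916597  0.07152792]
```

Run:
```python
from h import *
P=[]
for n in("top","scene"):
    Q=toG(cloud(n,np.load(f"pics/{n}0.npy")))
    sel=(Q[...,2]>.024)&(Q[...,2]<.04)&(Q[...,0]>-.19)&(Q[...,0]<-.066)&(abs(Q[...,1])<.042)
    p=Q[sel][:,:2].astype(np.float32)*1000;P.append(p)
    print(n,len(p),cv2.minAreaRect(p),p.mean(0),p.min(0),p.max(0))
    for a in range(-170,-70,12):
        r=p[(p[:,0]>a)&(p[:,0]<a+12)];print(a,np.round([r[:,1].min(),r[:,1].max()],1))
```

```text
top 371 ((-117.35861206054688, -5.499391555786133), (99.69644927978516, 60.73407745361328), 0.47894519567489624) [-117.435005   -6.291498] [-167.10397   -36.143436] [-67.41857   24.942492]
-170 [-34.9  22. ]
-158 [-36.1  24.2]
-146 [-35.5  24.7]
-134 [-36.  24.]
-122 [-35.3  24.5]
-110 [-35.8  24. ]
-98 [-35.1  24.3]
-86 [-35.4  24.3]
-74 [-33.7  24.9]
scene 596 ((-116.30793762207031, -6.699256896972656), (100.58597564697266, 67.40364837646484), 1.215067982673645) [-116.88146    -9.126896] [-166.65605   -41.354626] [-66.038475  27.47489 ]
-170 [-41.4  23.8]
-158 [-38.8  22.6]
-146 [-38.9  25.9]
-134 [-38.5  24.2]
-122 [-39.5  24.3]
-110 [-40.1  26.8]
-98 [-38.5  27.5]
-86 [-38.9  24.6]
-74 [-37.8  24.8]
```

Run:
```python
from h import *
for n in("top","scene"):
    Q=toG(cloud(n,np.load(f"pics/{n}0.npy"))).reshape(-1,3)*1000
    print(n)
    for a in range(-190,250,20):
        r=Q[(Q[:,0]>a)&(Q[:,0]<a+20)&(abs(Q[:,1])<70)]
        hi=r[(r[:,2]>33)&(r[:,2]<55)];lo=r[(r[:,2]>15)&(r[:,2]<30)]
        bd=r[(r[:,2]>3.2)]
        f=lambda x:np.round([x[:,1].min(),x[:,1].max(),np.mean(x[:,1])],1) if len(x) else None
        print(a,'hi',f(hi),'mid',f(lo),'bed',f(bd), np.median(hi[:,2]) if len(hi) else '')
```

```text
top
-190 hi None mid [-21.4  26.2   2.4] bed [-69.2  65.8  -1.8] 
-170 hi [-35.1  24.2 -14.8] mid [-36.1  45.8  -4.2] bed [-67.1  66.    0.5] 34.66283467737563
-150 hi [-33.3  23.5   5.3] mid [-39.9  50.9  -5.1] bed [-69.5  68.5   0.8] 34.91408275578301
-130 hi [-33.3  22.7  -9.8] mid [-36.   24.4  -5.3] bed [-68.7  66.5   0.1] 33.158604256566136
-110 hi [-30.7  23.2  -0.6] mid [-37.8  25.   -6.6] bed [-69.3  69.1  -0.3] 35.09763575221392
-90 hi [-33.2  24.3   1.5] mid [-35.4  24.9  -5.4] bed [-69.3  66.6  -0.7] 34.95151376091399
-70 hi [-33.7  17.5  -7.8] mid [-53.7  52.4   3.4] bed [-69.   69.1   1.7] 33.631981521289546
-50 hi None mid [-52.6  51.    0.6] bed [-69.5  69.4  -0.4] 
-30 hi None mid [-46.1  45.9  -3.2] bed [-65.7  65.9   0.6] 
-10 hi [-41.6  40.7  -1.6] mid [-54.8  41.    2.3] bed [-67.8  68.5   1.1] 41.5006832850382
10 hi [-41.   40.7   0.6] mid [40.3 40.7 40.4] bed [-69.3  69.9   3.4] 41.43265068610313
30 hi [-42.   40.6  -0.1] mid [39.9 40.5 40.2] bed [-69.7  69.1   1.4] 41.51310079822102
50 hi [-41.8  40.4   0.3] mid [-50.8  40.8  27.3] bed [-68.8  69.3   3.1] 41.9
[... 2061 characters left out ...]
41.5] bed [-69.5  39.3 -18.2] 42.490041579468674
110 hi [-45.9  42.3  -6.6] mid [-45.6 -39.1 -42.4] bed [-54.9  42.3 -15.8] 42.15813849204964
130 hi [-45.3  39.4  -5.9] mid [-45.3 -39.1 -42.2] bed [-54.9  39.4 -16.1] 42.20537605055175
150 hi [-45.8  42.6  -6. ] mid [-46.3 -37.9 -41.6] bed [-69.2  42.6 -18.7] 42.66190706348149
170 hi [-45.4  45.3  -5.9] mid [-45.4 -39.1 -42. ] bed [-67.8  45.3 -18.6] 42.49186238710734
190 hi [-45.4  40.8  -6. ] mid [-47.2  69.4 -39. ] bed [-66.9  69.4 -19. ] 42.570640600879784
210 hi [-45.2  41.3  -6.1] mid [-45.1 -39.3 -42. ] bed [-69.5  41.3 -19.3] 42.28965796221457
230 hi [-45.5  40.2  -5.7] mid [-46.  -39.1 -42.3] bed [-68.4  40.2 -19.7] 42.34834469710525
```

The shovel doesn't sag. Its edge is at garage x≈-196 mm; the abacus rear is at -167 mm and its lateral offset is about -5 mm. I'll lower the blade to just above the bed.

apply_moves --motion '[[[0.2, 0, -1], 0], [[0.2, 0, -2.5], 0], [[0.2, 0, -3.6], 0], [[0.2, 0, -4.1], 0], [[0.2, 0, -4.3], 0], [[0.2, 0, -4.3], 0]]'

```text
clock: 4.65
tool_pos: [0.5296, -0.2312, 0.0233]
orientation: [180.0, -0.0, -175.1]
force: [0.4, 1.2, -1.1]
opening: 0.0197
```

Run:
```python
from h import *
p,d=ctrl.snapshot("scene"); crop(0,p,220,200,380,320,5,"pics/s5.png")
o=ctrl.get_obs();print(o['clock'],o['tool_pos'],toG(o['tool_pos']),o['force'],o['moment'],o['opening'])
```

```text
4.7 [ 0.52986653 -0.23117344  0.02368846] [-0.37015054 -0.00496756  0.02368846] [-0.11425691 -0.16391464 -1.61262683] [-0.07538545  0.05990829 -0.05253933] 0.020001006561457424
```

View pics/s5.png

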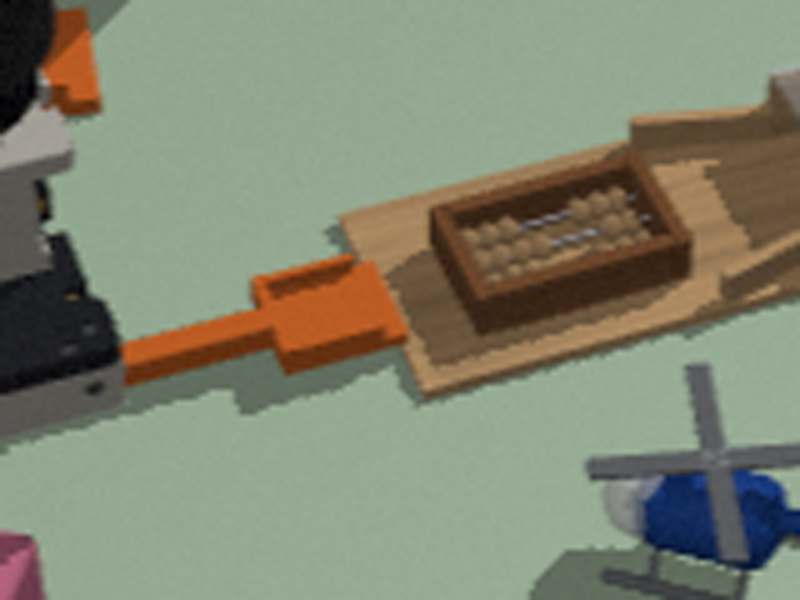

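apply_moves --motion '[[[-0.04, 0.5, 0], 0], [[-0.1, 1.2, 0], 0], [[-0.16, 1.9, 0], 0], [[-0.19, 2.2, 0], 0], [[-0.21, 2.5, 0], 0], [[-0.24, 2.8, 0], 0], [[-0.26, 3.1, 0], 0], [[-0.29, 3.4, 0], 0], [[-0.32, 3.7, 0], 0]]'

```text
clock: 5.6
tool_pos: [0.5265, -0.194, 0.0236]
orientation: [-180.0, 0.0, -175.1]
force: [0.8, -1.1, -0.9]
opening: 0.0201
```

Run:
```python
from h import *
p,d=ctrl.snapshot("scene"); crop(0,p,240,190,400,310,5,"pics/s6.png")
o=ctrl.get_obs();print(o['clock'],o['tool_pos'],toG(o['tool_pos']),o['force'],o['moment'],o['opening'])
```

```text
5.65 [ 0.52640556 -0.19362241  0.0235856 ] [-0.33244113 -0.00472674  0.0235856 ] [ 0.1699082   0.43549607 -1.41340247] [0.02810687 0.15006754 0.05929568] 0.019804803167317718
```

View pics/s6.png

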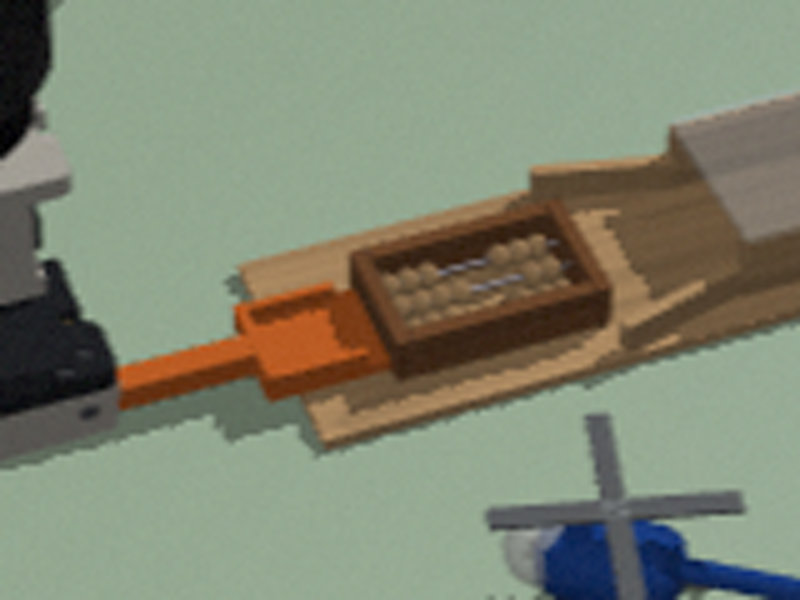

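The blade is flush behind the abacus (crop about (380,330)). I'll push with a slight lateral drift to centre it on the mouth.

apply_moves --motion '[[[-0.07, 0.4, 0], 0], [[-0.14, 0.8, 0], 0], [[-0.21, 1.2, 0], 0], [[-0.28, 1.6, 0], 0], [[-0.35, 2.0, 0], 0], [[-0.43, 2.4, 0], 0], [[-0.5, 2.8, 0], 0], [[-0.57, 3.2, 0], 0], [[-0.64, 3.6, 0], 0], [[-0.71, 4.0, 0], 0]]'

```text
clock: 6.65
tool_pos: [0.5193, -0.1537, 0.0236]
orientation: [180.0, 0.0, -175.1]
force: [0.1, -1.3, -0.8]
opening: 0.0199
```

Run:
```python
from h import *
p,d=ctrl.snapshot("scene"); crop(0,p,260,180,420,300,5,"pics/s7.png")
Q=toG(cloud("scene",d)).reshape(-1,3)*1000
o=ctrl.get_obs();print(o['clock'],o['tool_pos'],toG(o['tool_pos']),o['force'],o['moment'],o['opening'])
```

```text
6.7 [ 0.51911931 -0.15332077  0.02352897] [-0.29166441 -0.00090956  0.02352897] [-0.6788019   1.27121662 -0.57394921] [0.07728083 0.22917621 0.00573189] 0.020024727799904142
```

View pics/s7.png

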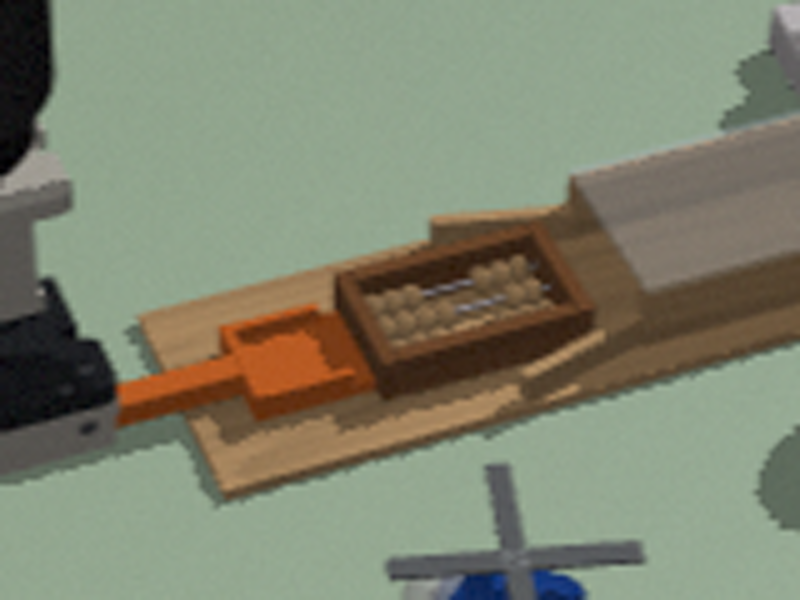

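```bash
cat >> h.py <<'E'
def abac(x0,x1):
    p,d=ctrl.snapshot("scene");Q=toG(cloud("scene",d))*1000
    hsv=cv2.cvtColor(p,cv2.COLOR_BGR2HSV)
    sel=(Q[...,2]>22)&(Q[...,2]<40)&(Q[...,0]>x0)&(Q[...,0]<x1)&(abs(Q[...,1])<45)&(hsv[...,2]<150)
    P=Q[sel][:,:2]
    for a in range(int(x0),int(x1),10):
        r=P[(P[:,0]>=a)&(P[:,0]<a+10)]
        if len(r)>5: print(a,np.round(np.percentile(r[:,1],[2,98]),1))
    return p
E
python3 - <<'E'
from h import *
abac(-120,0)
E
```

```text
-120 [-35.   24.9]
-110 [-35.9  25.5]
-100 [-35.4  26.2]
-90 [-34.6  24.1]
-80 [-35.3  25.3]
-70 [-36.   25.1]
-60 [-34.5  42.6]
-50 [-35.7  22.8]
-40 [-37.2  26.4]
-30 [-35.8  25.7]
-20 [-40.3  34.9]
-10 [-44.1  35.3]
```

apply_moves --motion '[[[-0.08, 0.4, 0], 0], [[-0.17, 0.8, 0], 0], [[-0.25, 1.2, 0], 0], [[-0.34, 1.6, 0], 0], [[-0.42, 2.0, 0], 0], [[-0.46, 2.4, 0], 0]]'

```text
clock: 7.35
tool_pos: [0.5146, -0.1297, 0.0236]
orientation: [180.0, -0.0, -175.1]
force: [0.8, -0.2, -1.2]
opening: 0.0198
```

Run:
```python
from h import *
p=abac(-110,10); crop(0,p,260,180,420,300,5,"pics/s8.png")
o=ctrl.get_obs();print(o['clock'],o['tool_pos'],toG(o['tool_pos']),o['force'],o['moment'],o['opening'])
```

```text
-100 [-30.5  25.4]
-90 [-31.6  28.2]
-80 [-32.3  27.3]
-70 [-34.7  28.9]
-60 [-34.1  30.2]
-50 [-33.7  43. ]
-40 [-32.6  39.4]
-30 [-39.4  38.2]
-20 [-40.8  27. ]
-10 [-42.7  33.1]
0 [-43.3  36.8]
7.4 [ 0.51458168 -0.1293186   0.02355895] [-0.26736237  0.0015613   0.02355895] [-0.11697464  0.23542152 -0.58898301] [0.03468582 0.15728009 0.00290407] 0.019987178858141007
```

View pics/s8.png

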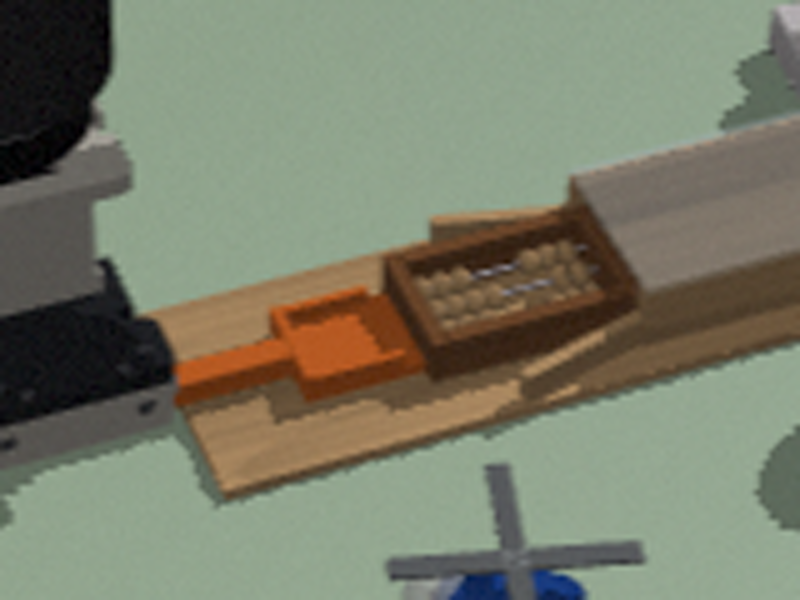

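The front of the abacus has just entered the mouth, near (610,270), with almost no force. I'll keep going straight.

apply_moves --motion '[[[-0.03, 0.3, 0], 0], [[-0.06, 0.6, 0], 0], [[-0.08, 0.9, 0], 0], [[-0.11, 1.2, 0], 0], [[-0.13, 1.5, 0], 0]]'

```text
clock: 7.9
tool_pos: [0.5134, -0.1149, 0.0236]
orientation: [180.0, 0.0, -175.1]
force: [0.5, -1.5, -1.3]
opening: 0.0201
```

apply_moves --motion '[[[-0.03, 0.3, 0], 0], [[-0.06, 0.6, 0], 0], [[-0.08, 0.9, 0], 0], [[-0.11, 1.2, 0], 0], [[-0.13, 1.5, 0], 0]]'

```text
clock: 8.4
tool_pos: [0.5121, -0.0998, 0.0235]
orientation: [-180.0, -0.0, -175.1]
force: [0.8, -0.9, -1.4]
opening: 0.0196
```

apply_moves --motion '[[[-0.03, 0.3, 0], 0], [[-0.06, 0.6, 0], 0], [[-0.08, 0.9, 0], 0], [[-0.11, 1.2, 0], 0], [[-0.13, 1.5, 0], 0]]'

```text
clock: 8.9
tool_pos: [0.5108, -0.0848, 0.0235]
orientation: [-180.0, -0.0, -175.1]
force: [0.4, -0.5, -0.8]
opening: 0.0198
```

Run:
```python
from h import *
p,d=ctrl.snapshot("scene"); crop(0,p,290,160,450,280,5,"pics/s9.png")
o=ctrl.get_obs();print(o['clock'],o['tool_pos'],toG(o['tool_pos']),o['force'],o['moment'],o['opening'])
```

```text
8.95 [ 0.5108116  -0.08453081  0.0235597 ] [-0.22241624  0.00149196  0.0235597 ] [-0.25843337  0.19178216 -2.09723265] [ 0.0171845   0.12649913 -0.00479811] 0.019774915684979768
```

View pics/s9.png

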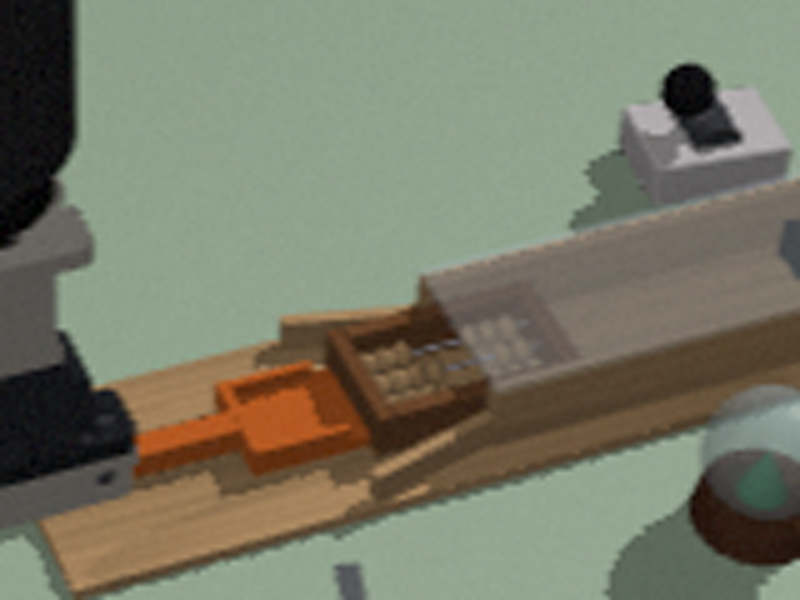

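apply_moves --motion '[[[-0.03, 0.4, 0], 0], [[-0.07, 0.8, 0], 0], [[-0.1, 1.2, 0], 0], [[-0.14, 1.6, 0], 0], [[-0.17, 2.0, 0], 0]]'

```text
clock: 9.45
tool_pos: [0.5091, -0.0647, 0.0236]
orientation: [-180.0, -0.0, -175.1]
force: [-0.2, -1.3, -0.7]
opening: 0.02
```

apply_moves --motion '[[[-0.03, 0.4, 0], 0], [[-0.07, 0.8, 0], 0], [[-0.1, 1.2, 0], 0], [[-0.14, 1.6, 0], 0], [[-0.17, 2.0, 0], 0]]'

```text
clock: 9.95
tool_pos: [0.5074, -0.0448, 0.0236]
orientation: [-180.0, -0.0, -175.1]
force: [0.7, -0.9, -1.2]
opening: 0.0199
```

apply_moves --motion '[[[-0.03, 0.4, 0], 0], [[-0.07, 0.8, 0], 0], [[-0.1, 1.2, 0], 0], [[-0.14, 1.6, 0], 0], [[-0.17, 2.0, 0], 0]]'

```text
clock: 10.45
tool_pos: [0.5057, -0.0248, 0.0235]
orientation: [180.0, -0.0, -175.1]
force: [-1.0, -1.2, -0.8]
opening: 0.0198
```

Run:
```python
from h import *
p,d=ctrl.snapshot("scene"); crop(0,p,290,140,500,300,3.8,"pics/s10.png")
o=ctrl.get_obs();print(o['clock'],o['tool_pos'],toG(o['tool_pos']),o['force'],o['moment'],o['opening'])
```

```text
10.5 [ 0.50576773 -0.02433454  0.02355647] [-0.16200913  0.00137562  0.02355647] [-0.18331018  0.7730838  -1.36229851] [0.0279561  0.11775208 0.0020833 ] 0.019500815173431
```

View pics/s10.png

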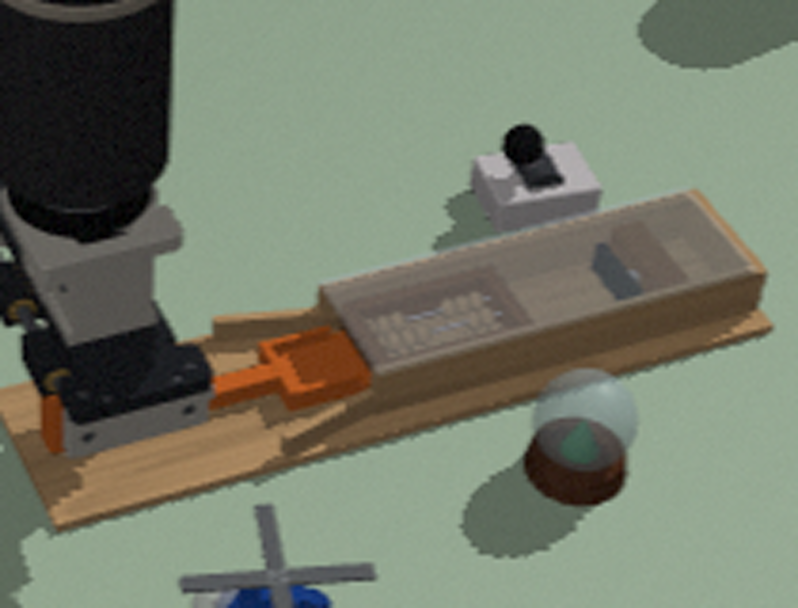

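apply_moves --motion '[[[-0.03, 0.4, 0], 0], [[-0.07, 0.8, 0], 0], [[-0.1, 1.2, 0], 0], [[-0.14, 1.6, 0], 0], [[-0.17, 2.0, 0], 0]]'

```text
clock: 11.0
tool_pos: [0.504, -0.0047, 0.0236]
orientation: [-180.0, -0.0, -175.1]
force: [-0.6, -0.7, -1.0]
opening: 0.0197
```

apply_moves --motion '[[[-0.03, 0.4, 0], 0], [[-0.07, 0.8, 0], 0], [[-0.1, 1.2, 0], 0], [[-0.14, 1.6, 0], 0], [[-0.17, 2.0, 0], 0]]'

```text
clock: 11.5
tool_pos: [0.5023, 0.0153, 0.0236]
orientation: [-180.0, -0.0, -175.1]
force: [0.6, -1.7, -1.0]
opening: 0.0199
```

apply_moves --motion '[[[-0.02, 0.2, 0], 0], [[-0.03, 0.4, 0], 0], [[-0.05, 0.6, 0], 0]]'

```text
clock: 11.8
tool_pos: [0.5018, 0.0211, 0.0236]
orientation: [180.0, -0.0, -175.1]
force: [0.5, -0.6, -0.8]
opening: 0.0199
```

apply_moves --motion '[[[-0.02, 0.2, 0], 0], [[-0.03, 0.4, 0], 0], [[-0.05, 0.6, 0], 0]]'

```text
clock: 12.1
tool_pos: [0.5013, 0.027, 0.0235]
orientation: [-180.0, -0.0, -175.1]
force: [0.2, -0.3, -0.4]
opening: 0.0198
```

Run:
```python
from h import *
p,d=ctrl.snapshot("scene"); crop(0,p,340,160,500,280,5,"pics/s11.png")
o=ctrl.get_obs();print(o['clock'],o['tool_pos'],toG(o['tool_pos']),o['force'],o['moment'],o['opening'])
```

```text
12.15 [0.50138997 0.02728016 0.02356758] [-0.11020913  0.00132861  0.02356758] [-0.72297449 -0.72015288 -1.88365538] [-0.07725182  0.08794609 -0.01418766] 0.019493412744335106
```

View pics/s11.png

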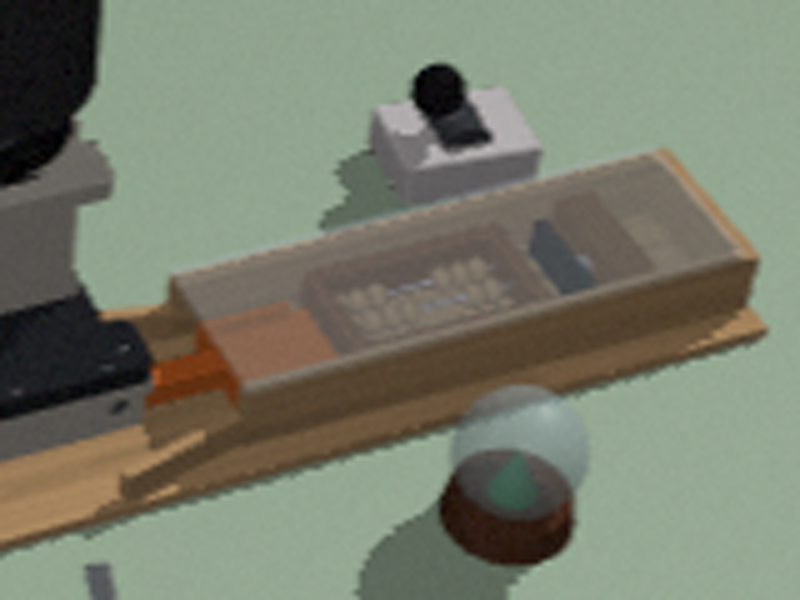

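apply_moves --motion '[[[-0.02, 0.2, 0], 0], [[-0.03, 0.4, 0], 0], [[-0.05, 0.6, 0], 0]]'

```text
clock: 12.45
tool_pos: [0.5008, 0.0331, 0.0236]
orientation: [180.0, -0.0, -175.1]
force: [-0.5, -1.0, -1.6]
opening: 0.0195
```

apply_moves --motion '[[[-0.01, 0.1, 0], 0], [[-0.02, 0.2, 0], 0], [[-0.03, 0.3, 0], 0], [[-0.03, 0.4, 0], 0]]'

```text
clock: 12.85
tool_pos: [0.5005, 0.037, 0.0236]
orientation: [-180.0, -0.0, -175.1]
force: [0.7, -2.2, -0.5]
opening: 0.0198
```

apply_moves --motion '[[[-0.01, 0.1, 0], 0], [[-0.02, 0.2, 0], 0]]'

```text
clock: 13.05
tool_pos: [0.5003, 0.039, 0.0236]
orientation: [-180.0, -0.0, -175.1]
force: [0.1, -1.0, -0.7]
opening: 0.0198
```

apply_moves --motion '[[[-0.01, 0.1, 0], 0], [[-0.02, 0.2, 0], 0]]'

```text
clock: 13.25
tool_pos: [0.5001, 0.041, 0.0236]
orientation: [180.0, 0.0, -175.1]
force: [0.3, -1.4, -1.3]
opening: 0.0198
```

apply_moves --motion '[[[-0.01, 0.1, 0], 0], [[-0.02, 0.2, 0], 0]]'

```text
clock: 13.45
tool_pos: [0.4999, 0.043, 0.0236]
orientation: [180.0, 0.0, -175.1]
force: [0.5, -0.9, -0.5]
opening: 0.0195
```

apply_moves --motion '[[[-0.01, 0.1, 0], 0], [[-0.02, 0.2, 0], 0]]'

```text
clock: 13.65
tool_pos: [0.4996, 0.0446, 0.0236]
orientation: [-180.0, -0.0, -175.1]
force: [1.5, -8.3, 0.7]
opening: 0.0198
```

apply_moves --motion '[[[-0.01, 0.1, 0], 0], [[-0.02, 0.2, 0], 0]]'

```text
clock: 13.85
tool_pos: [0.4992, 0.046, 0.0236]
orientation: [-179.9, -0.1, -175.1]
force: [1.7, -8.3, 0.9]
opening: 0.0201
```

Contact with the pad is felt at tool y≈0.0435, with about 7 N above baseline. Its end stop should be near 0.0515.

apply_moves --motion '[[[-0.01, 0.1, 0], 0], [[-0.02, 0.2, 0], 0]]'

```text
clock: 14.05
tool_pos: [0.499, 0.0479, 0.0236]
orientation: [-179.9, -0.1, -175.1]
force: [1.7, -8.0, 1.3]
opening: 0.0194
```

apply_moves --motion '[[[-0.01, 0.1, 0], 0]]'

```text
clock: 14.15
tool_pos: [0.4989, 0.0489, 0.0236]
orientation: [-179.9, -0.1, -175.1]
force: [1.8, -8.4, 1.1]
opening: 0.0197
```

apply_moves --motion '[[[-0.01, 0.1, 0], 0]]'

```text
clock: 14.25
tool_pos: [0.4988, 0.0498, 0.0236]
orientation: [-179.9, -0.1, -175.1]
force: [1.1, -8.3, 0.6]
opening: 0.0199
```

apply_moves --motion '[[[-0.01, 0.05, 0], 0], [[-0.01, 0.1, 0], 0]]'

```text
clock: 14.45
tool_pos: [0.4987, 0.0509, 0.0236]
orientation: [-179.9, -0.1, -175.1]
force: [1.8, -7.9, 1.6]
opening: 0.0198
```

apply_moves --motion '[[[0, 0.03, 0], 0], [[0, 0.05, 0], 0]]'

```text
clock: 14.65
tool_pos: [0.4988, 0.0514, 0.0236]
orientation: [-179.9, -0.0, -175.1]
force: [1.9, -8.3, 1.4]
opening: 0.0203
```

apply_moves --motion '[[[0, 0.02, 0], 0], [[0, 0.04, 0], 0]]'

```text
clock: 14.85
tool_pos: [0.4987, 0.0518, 0.0236]
orientation: [-179.9, -0.0, -175.1]
force: [1.5, -8.1, 1.4]
opening: 0.02
```

apply_moves --motion '[[[0, 0.02, 0], 0], [[0, 0.04, 0], 0]]'

```text
clock: 15.05
tool_pos: [0.4987, 0.0522, 0.0236]
orientation: [-179.9, -0.1, -175.1]
force: [1.4, -7.8, 1.4]
opening: 0.0196
```

apply_moves --motion '[[[0, 0.02, 0], 0], [[0, 0.04, 0], 0]]'

```text
clock: 15.25
tool_pos: [0.4987, 0.0525, 0.0236]
orientation: [-179.9, -0.1, -175.1]
force: [1.0, -10.0, 0.8]
opening: 0.0195
```

apply_moves --motion '[[[0, 0.02, 0], 0], [[0, 0.02, 0], 0]]'

```text
clock: 15.45
tool_pos: [0.4987, 0.0525, 0.0236]
orientation: [-179.9, -0.1, -175.1]
force: [2.3, -9.2, 1.4]
opening: 0.0198
```

apply_moves --motion '[[[0, 0.02, 0], 0], [[0, 0.02, 0], 0]]'

```text
clock: 15.65
tool_pos: [0.4986, 0.0525, 0.0237]
orientation: [-179.9, -0.1, -175.1]
force: [2.3, -11.1, 0.6]
opening: 0.02
```

apply_moves --motion '[[[0, 0.02, 0], 0], [[0, 0.04, 0], 0]]'

```text
clock: 15.85
tool_pos: [0.4985, 0.0525, 0.0236]
orientation: [-179.9, -0.1, -175.1]
force: [3.1, -14.4, 2.5]
opening: 0.0197
```

apply_moves --motion '[[[0, 0.02, 0], 0], [[0, 0.03, 0], 0]]'

```text
clock: 16.05
tool_pos: [0.4984, 0.0526, 0.0237]
orientation: [-179.9, -0.1, -175.1]
force: [1.9, -15.3, 3.2]
opening: 0.0196
```

Run:
```python
from h import *
p,d=ctrl.snapshot("scene"); crop(0,p,340,160,500,280,5,"pics/s12.png")
o=ctrl.get_obs();print(o['clock'],o['tool_pos'],toG(o['tool_pos']),o['force'],o['moment'],o['opening'])
```

```text
16.1 [0.4984166  0.05257545 0.02367911] [-0.08475232  0.00213047  0.02367911] [  1.95012244 -16.38054528   2.83409488] [-5.22328412 -1.00921041 -0.15746069] 0.01941119298201749
```

View pics/s12.png

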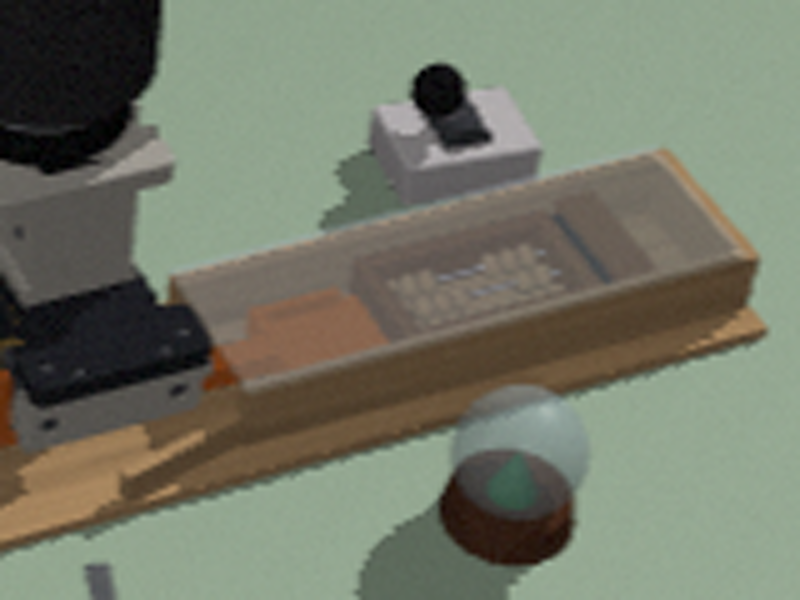

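The pad is pressed flat against the back stop (crop (580,245)). The tool stopped at y=0.0525 while force rose from 8 to 16 N, so it's on the rigid end. Now I'll draw the shovel out.

apply_moves --motion '[[[0.02, -0.2, 0], 0], [[0.06, -0.7, 0], 0], [[0.13, -1.5, 0], 0], [[0.21, -2.5, 0], 0], [[0.3, -3.5, 0], 0], [[0.43, -5, 0], 0], [[0.56, -6.5, 0], 0], [[0.69, -8, 0], 0], [[0.82, -9.5, 0], 0], [[0.94, -11, 0], 0]]'

```text
clock: 17.1
tool_pos: [0.5084, -0.0565, 0.0235]
orientation: [180.0, 0.0, -175.1]
force: [0.6, 0.3, -1.5]
opening: 0.0198
```

Run:
```python
from h import *
p,d=ctrl.snapshot("scene"); crop(0,p,260,160,500,340,3.3,"pics/s13.png")
o=ctrl.get_obs();print(o['clock'],o['tool_pos'],toG(o['tool_pos']),o['orientation'],o['force'],o['moment'],o['opening'])
```

```text
17.15 [ 0.50822731 -0.05788757  0.02344496] [-0.19564962  0.00179102  0.02344496] [-1.79990746e+02 -2.87536514e-02 -1.75165438e+02] [ 0.83650537 -2.1318663  -0.62157748] [-0.40797363  0.01192638 -0.05113606] 0.02007657931341358
```

View pics/s13.png

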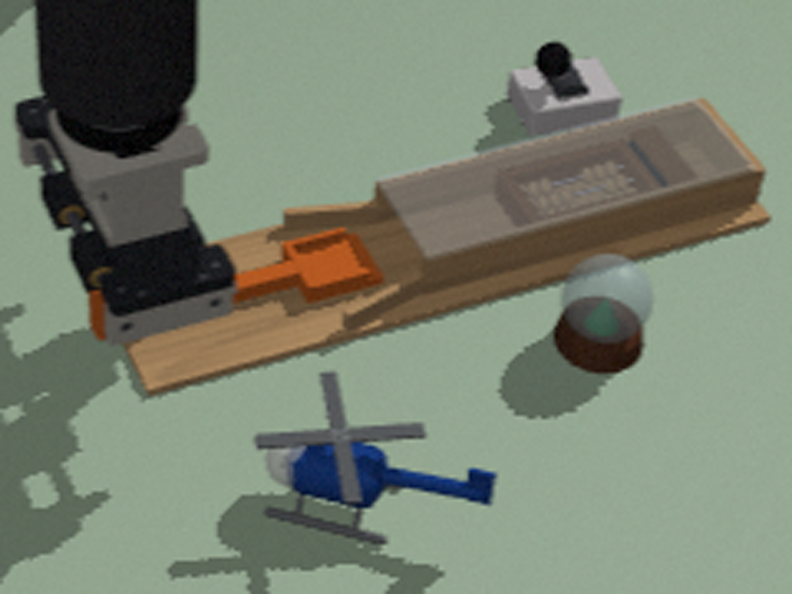

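The abacus stayed against the pad and the shovel is out of the tunnel. I'll continue back off the tray.

apply_moves --motion '[[[0.17, -2, 0.2], 0], [[0.38, -4.5, 0.5], 0], [[0.6, -7, 0.5], 0], [[0.81, -9.5, 0.5], 0], [[1.03, -12, 0.5], 0], [[1.24, -14.5, 0.5], 0], [[1.46, -17, 0.5], 0], [[1.67, -19.5, 0.5], 0], [[1.8, -21.5, 0.5], 0], [[1.9, -22.5, 0.5], 0]]'

```text
clock: 18.15
tool_pos: [0.5271, -0.2822, 0.0283]
orientation: [180.0, -0.0, -175.2]
force: [0.3, 0.4, -0.9]
opening: 0.0197
```

apply_moves --motion '[[[0, 0, 0], 0], [[0, 0, 0], 0], [[0, 0, 0], 0]]'

```text
clock: 18.45
tool_pos: [0.5273, -0.2797, 0.0285]
orientation: [180.0, -0.0, -175.1]
force: [-0.2, 0.3, -1.1]
opening: 0.0197
```

Run:
```python
from h import *
p,d=ctrl.snapshot("scene"); crop(0,p,140,200,340,350,4,"pics/s14.png")
o=ctrl.get_obs();print(o['clock'],o['tool_pos'],toG(o['tool_pos']),o['orientation'],o['force'],o['moment'],o['opening'])
```

```text
18.5 [ 0.52744108 -0.27959434  0.028641  ] [-0.41818731  0.00158499  0.028641  ] [ 1.79995358e+02  2.72839208e-03 -1.75068632e+02] [ 0.39984238 -0.50613683 -0.25826902] [-0.0279772   0.09915611  0.00278759] 0.01998585006864711
```

View pics/s14.png

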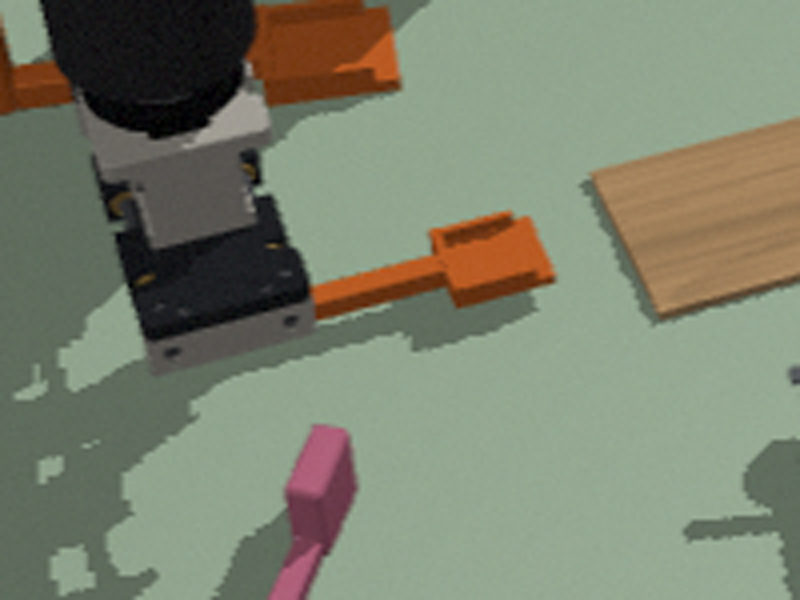

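The blade (490,260) is about 4 cm clear of the tray. I'll lower it to the bench.

apply_moves --motion '[[[0, 0, -0.4], 0], [[0, 0, -0.8], 0], [[0, 0, -1.1], 0], [[0, 0, -1.15], 0], [[0, 0, -1.2], 0], [[0, 0, -1.2], 0]]'

```text
clock: 19.1
tool_pos: [0.5274, -0.2803, 0.0166]
orientation: [-180.0, 0.0, -175.1]
force: [-1.4, 0.2, -0.1]
opening: 0.0197
```

apply_moves --hand 5.5 --motion '[[[0, 0, 0], 0], [[0, 0, 0], 0], [[0, 0, 0], 0], [[0, 0, 0], 0], [[0, 0, 0], 0], [[0, 0, 0], 0]]'

```text
clock: 19.7
tool_pos: [0.5274, -0.2803, 0.0165]
orientation: [180.0, -0.0, -175.1]
force: [0.0, -0.5, 0.5]
opening: 0.0544
```

apply_moves --motion '[[[0, 0, 0.7], 0], [[0, 0, 1.7], 0], [[0, 0, 3], 0], [[0, 0, 5], 0], [[0, 0, 7], 0], [[0, 0, 9.5], 0], [[0, 0, 12], 0], [[0, 0, 14], 0], [[0, 0, 15], 0], [[0, 0, 15], 0]]'

```text
clock: 20.7
tool_pos: [0.5283, -0.2805, 0.1688]
orientation: [-179.9, 0.2, -175.1]
force: [0.2, 0.2, -0.5]
opening: 0.0546
```

apply_moves --motion '[[[0, -2, 0], 0], [[-1, -5, 0], 0], [[-2, -9, 0], 0], [[-4, -13, 0], 0], [[-6, -17, 0], 0], [[-8, -20, 0], 0], [[-10, -23, 0], 0], [[-12, -25, 0], 0], [[-12, -25, 0], 0], [[-12, -25, 0], 0]]'

```text
clock: 21.7
tool_pos: [0.4065, -0.5302, 0.1652]
orientation: [179.9, -0.1, -175.2]
force: [0.5, 0.1, 0.3]
opening: 0.0551
```

Run:
```python
from h import *
p,d=ctrl.snapshot("scene"); cv2.imwrite("pics/s15.png",p)
p2,d2=ctrl.snapshot("top"); crop(0,p2,150,190,450,310,2.66,"pics/t15.png")
o=ctrl.get_obs();print(o['clock'],o['tool_pos'],o['force'],o['opening'])
Q=toG(cloud("scene",d));hsv=cv2.cvtColor(p,cv2.COLOR_BGR2HSV)
mk=(hsv[...,0]<14)&(hsv[...,1]>200)&(hsv[...,2]>110)&(Q[...,0]>-.47)&(Q[...,0]<-.2)&(abs(Q[...,1])<.05)
B=Q[mk];print(B.min(0),B.max(0))
for a in (-.39,-.36,-.33):
    r=B[(B[:,0]>a)&(B[:,0]<a+.03)];print(np.percentile(r[:,2],[5,50,95]))
b=B[(B[:,0]>-.285)];print('blade z',np.percentile(b[:,2],[5,50,95]))
```

```text
21.8 [ 0.40765169 -0.52956526  0.16583763] [-0.47903175 -0.18667978  0.01746635] 0.054930141680121114
[-4.38530920e-01 -2.39378699e-02  1.73349472e-04] [-0.2445978   0.02406584  0.05465876]
[0.01231034 0.01486198 0.01735541]
[0.01068102 0.01394464 0.0166086 ]
[0.01128991 0.01462196 0.01719706]
blade z [0.00365783 0.00701065 0.01533892]
```

View pics/s15.png

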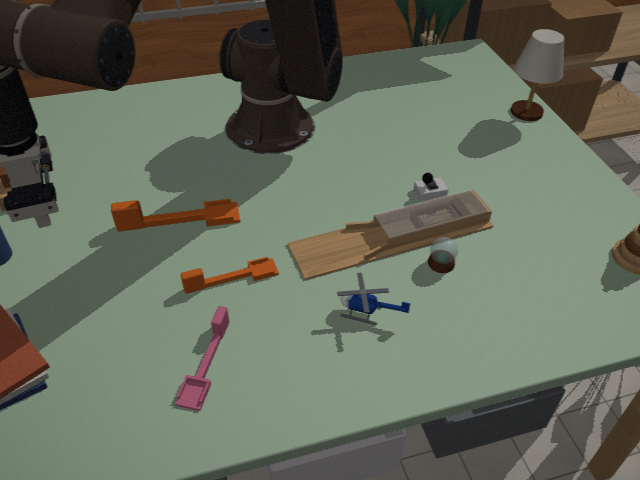

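View pics/t15.png

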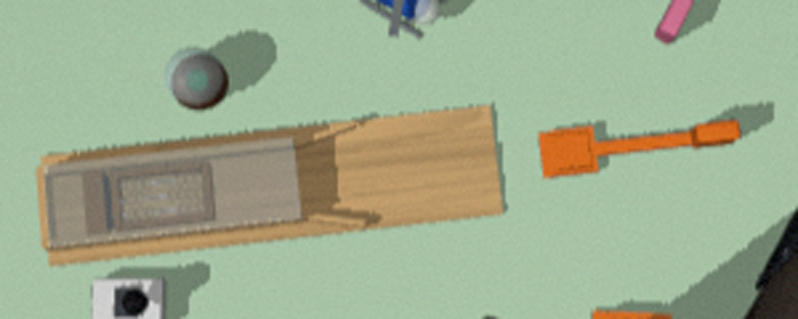

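Run:
```python
from h import *
p,d=ctrl.snapshot("top"); crop(0,p,160,235,260,295,8,"pics/t16.png")
p,d=ctrl.snapshot("scene"); crop(0,p,400,185,500,245,8,"pics/s16.png")
```

```text
(no output)
```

View pics/t16.png

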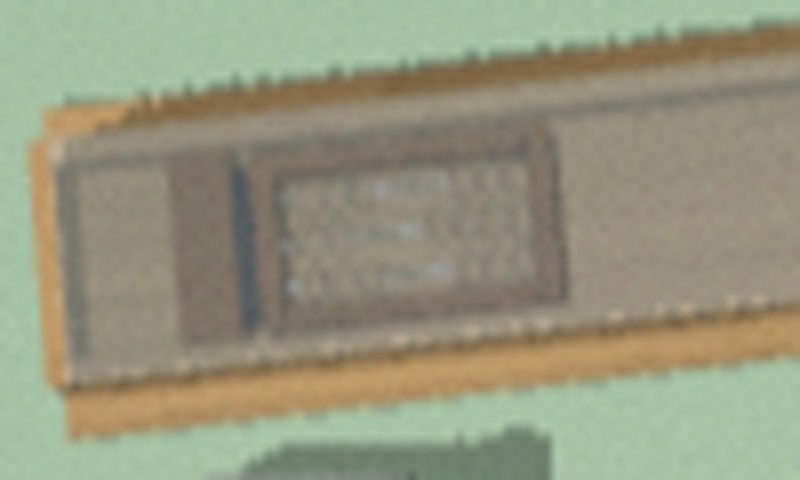

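View pics/s16.png

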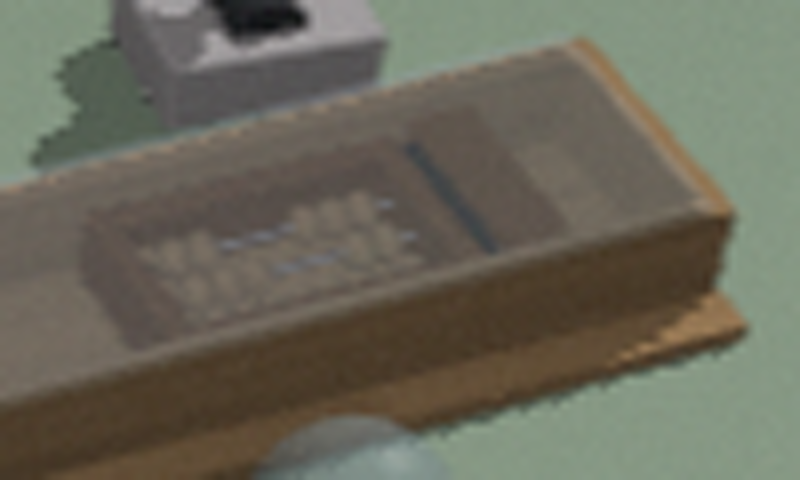

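The abacus front touches the pad (top crop x≈255), the pad is flush against the stop, and nothing else has moved. Handing in.

Run:
```python
from plant import ctrl
print(ctrl.close_job())
```

```text
the job is handed in; nothing more can be done
None
```

The abacus is in the garage, up against the fully pressed pad, and the job was handed in at about 22 s. No verdict came back.

**Push:** I took the smaller orange shovel and pushed the abacus along the tray and under the guard. Contact with the pad showed as a steady force of about 8 N over roughly 8–9 mm. The tool then stopped at y = 0.0525 m while the force rose to about 16 N, so the pad was against its rigid end. The highest force I read was about 16.5 N. Forces are only reported at the end of each move, so brief peaks between readings would not show.

**Shovel:** I drew it out and lowered it onto the bench about 4 cm beyond the tray end. I released it there and moved the arm clear.

**Last checks:**
- **Abacus and pad:** both camera views show the abacus front touching the pad and the pad flush with its stop.
- **Shovel:** the depth readings show it lying flat at bench height.
- **Bystanders:** the helicopter, snow globe and lamp switch look unmoved by eye; I did not re-measure them.
- **Disagreement:** the side camera read about 3 mm off from the top camera sideways, slightly more than the stated calibration. I allowed for it, and the abacus went in without jamming.

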